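Set the green cell in the photometer's beam

TASK

Put the green optical cell upright into the photometer's carriage, with its clear faces looking along the light path (towards the lamp and the detector), and press it down past the spring jaw, firmly but without forcing, until it is home on its sprung seat and pushes back. Then let go of it and push the carriage gently by its red plate all the way in to its stop, so that the cell stands in the beam. Leave the other cells and the things on the bench where they are.

Things in the scene. Friction and masses are not known exactly. Their poses are not given: they have to be found in the camera images.
- cell_green: the cell to set: a closed square block 24 x 24 mm, 74 mm tall, about 90 g, starts upright on the table; the lower 38 mm is green glass in a white frame, the upper 36 mm a white cap. Origin: centre of its underside; z up. Its clear faces look along its own +y and -y, its white opaque sides along +x and -x; either clear face may look to the lamp.
- cell_green_cap (a point): middle of the green cell's cap top, 74 mm above its underside: the cap is solid, 24 x 24 x 36 mm, and good to grip. A green stripe across the top runs from clear face to clear face (the cell's y).
- cell_amber: a square optical cell like the green one (24 x 24 x 74) but with amber glass and stripe; a bystander. Origin: centre of its underside.
- cell_blue: a square optical cell like the green one (24 x 24 x 74) but with blue glass and stripe; a bystander. Origin: centre of its underside.
- photometer: the open photometer, fixed to the table: a grey base plate 220 (x) x 270 (y) x 14 mm, its centre 30 mm to -x of the origin, with two white blocks: lamp at +y, detector at -y. The light path runs along its y axis, shown by yellow lines on the blocks' tops. Origin: on the table under the middle of the beam; z up. Its -x side, with the red plate, is the loading side.
- lamp (a point): where the lamp's dark snout leaves its white block, 46 mm to +y of the beam's middle. The block is 100 mm along x (from -30 to +70), 85 mm along y, its top 86 mm above the table; the snout is 16 mm long, 22 mm thick.
- detector (a point): the same on the detector's block, the lamp's mirror image at -y.
- beam (a point): the middle of the beam between the two snouts, 52 mm above the table, fixed to the photometer.
- carriage (a joint): the aluminium carriage's slide along the photometer's +x, in m: 0 fully out on the loading side (well 60 mm from the beam), 0.060 at its rigid stop with the well in the beam. Sliding friction about 3 N; it stays where it is left.
- well (a point): centre of the rim of the carriage's open square well, 62 mm above the table; moves with the carriage, whose axes are the photometer's. +x side: a rigid wall 12 mm from the centre. +y and -y sides: rigid pillars 27 mm apart (1.5 mm of room either side of the cell) with gaps for the light. All flare outward by 4 mm over the top 14 mm. -x side: the jaw.
- jaw_side (a point): middle of the brass spring jaw's face, at rim height: 10.5 mm to -x of the well's centre, so 1.5 mm inside the cell's place, flared outward by 4 mm over its top 15 mm. It yields up to 8 mm towards -x and squeezes with 2 to 3 N: the cell drags by some 2 to 6 N as it goes down and is clamped against the +x wall.
- well_floor (a point): bottom of the well, 41.5 mm below the rim. Above it is a black sprung seat (10 N per mm, 2.5 mm of travel, then hard) whose height is set by a screw and not known: its top lies 21 to 33 mm below the rim, so only the rise of force beyond the jaw's drag tells that the cell is home. A total push of about 13 N is a good press; well over 20 N harms the cell.
- push_plate (a point): middle of the top edge of the red push plate at the carriage's -x end: an upright plate 44 mm wide along y, 6 mm thick, its top 69.5 mm above the table, 63 mm to -x of the well's centre, free on its -x side. Push its -x face towards +x.
- tube_rack_blue: flat blue tube rack, 90 x 200 x 28 mm with tube caps 40 mm high, a bystander; origin under its centre.
- spray_bottle: spray bottle, 72 mm thick, 190 mm tall, a bystander; origin under its centre.
- pen_cup: grey pen cup, 84 mm thick, 155 mm tall with pens, a bystander; origin under its centre.
There are look-alikes about, which are no part of the job. What is shaped like the cell_green but pink is not meant.

How it is judged:
By the outcome, as a careful person would: the job done as asked, in the order asked, and still so for the second after the job is handed in, with the robot touching nothing.
It also fails if it takes over 61 s, if anything falls off the work surface, if the arm or the gripper's body presses on something with over 40 N, if the wrist force passes 120 N, or if a joint passes its speed limit or range.

ROBOT

A 6-joint arm with a two-finger parallel gripper is mounted at the origin on the work surface. World frame = base frame: x ahead of the robot, y to its left, z up, the work surface at z = 0. Lengths are in m, angles in rad, forces in N, time in s.
With the tool pointing down it reaches from about 0.25 to 0.775 m from the base axis. Payload 4 kg.
Tool frame: the origin (TCP) lies between the finger pads; the fingertips stand 25 mm ahead of it and the grasp point (between the pads) lies 6 mm ahead of it (robot.tcp_to_tips is the distance from the TCP to the fingertips, in m); y points along the fingers, x is the direction in which the jaws open and shut, and the axes are right-handed (so a half turn about y gives the same grasp; the last joint's range is limited). The gripper opens to 85 mm and grips with 20 to 120 N. Pads are 22 mm wide; open, the fingers measure 114 mm over their backs; the gripper's body (76 mm by 85 mm) begins 54 mm behind the grasp point. The pads swing forward as they close: fully open they stand 13 mm farther back than shut.
Start: joints at [-1.268, 0.087, 1.371, -0, 1.684, -0.103], TCP at [0.217, -0.505, 0.256] pointing down, gripper open.
Joint ranges: [-3.1, 3.1], [-0.76, 2.03], [0.27, 2.55], [-1.08, 4.22], [0.17, 2.65], [-2.57, 2.57]. Speed limits (rad/s): [2.79, 2.79, 3.14, 3.14, 3.14, 3.14].

INTERFACE

Orientations are given as a unit quaternion [x, y, z, w].
In Python, from rig import robot gives the robot as it stands.
- The arm moves only by the tool apply_moves, never from a script. Its argument "rows" is a list of rows, each a list of 7 numbers: the closure, from -1 (fully open) to 1 (shut), then the shift along the tool's x, y, z in m, then the turn, a rotation vector about the tool's x, y, z in rad. In form: [[grip, tx, ty, tz, rx, ry, rz], ...]. A call has 1 to 12 rows; each row is the pose to reach, as a shift and turn from the pose commanded when the call began, along the tool's axes at that moment; what a row does not reach only later rows make up. A row lasts 1/12 s, in which the tool goes at most 41.7 mm and 7.16 degrees, less where a joint would pass 70% of its speed; a pose out of reach is approached as far as the arm can. A call with a gripper value outside its range is refused whole. The fingers move at their own pace and stop on an object; the grip force is fixed at half the most. Time passes only in rows, so rows that repeat a pose let the fingers close. It gives the time, the measured TCP pose, the force and the opening at its end, in the units of the state.
- robot.read_state(): the state, without advancing time (a new reading comes with each control period).
- robot.grab_frame(name): name is "side" or "top" or "wrist"; returns a dict with "pixels" (400x640x3 uint8, blue, green, red), "range_z" (400x640 float32, m along the optical axis (not along the pixel's ray), 0 where there is no reading), "vertical_fov" (degrees; the focal length in pixels is half the picture's height over the tangent of half this angle, whatever the lens; pixels are square), "cx", "cy" (the principal point, pixels), "R" (3x3) and "t" (3): a world point X has camera coordinates R X + t; the wrist camera has in their place "tool_from_camera" (4x4, takes a point from camera to tool coordinates, whose origin is the TCP and whose axes are the tool frame's). Camera axes: x right, y down, z forward; pixel columns grow to the right and rows downward; lengths in m; the calibration is good to about 2 mm. A picture is of the moment at which its call begins: read the wrist's pose just before it.
- robot.sign_off(): hands the job in, once; it reports no verdict.
The state is a dict: "clock": time; "joint_positions": joint angles; "joint_vel": joint speeds; "joint_torque": joint torques, N m; "tool_pos": TCP position; "ee_rot": TCP orientation; "ft_force": force on the tool from outside, world axes, zero at the start; "moment": the same for the moment, N m; "grip_width": finger opening in m.
Only numpy, scipy, OpenCV 4.12 (cv2) and the standard library are available. Lean on these libraries where they do the work, as an engineer would, in place of code of your own. Each camera call takes 0.05 s, during which the arm holds its last target. There are 200 camera calls.

## Working session

There is one attempt and no reset: what is moved stays moved. The work goes in short steps, Python scripts to look and compute and a tool call to move; the robot and the scene stay as the last step left them, time stands still between calls to the robot, and variables do not carry over. Pictures are saved under pics/ and viewed, about 8 in all and at most 12, crops included, and the job is handed in when it is done.

Besides the shell and the picture viewer there is one more tool, called after "Call:" as name(argument=value, ...), one argument or row to a line, values as JSON. apply_moves: Moves the arm, as the interface text tells. Its arguments: {"type":"object","properties":{"rows":{"type":"array"}},"required":["rows"]}

```bash
mkdir -p pics; ls; cat > h.py <<'E'
import numpy as np,cv2,pickle
from rig import robot
def grab(n):
    s=robot.read_state(); f=robot.grab_frame(n); f['state']=s
    pickle.dump(f,open(f'{n}.pkl','wb')); return f
def load(n): return pickle.load(open(f'{n}.pkl','rb'))
from scipy.spatial.transform import Rotation as Ro
def cam(f):
    """returns R_wc, origin"""
    if 'R' in f: R=np.array(f['R']);return R.T,-R.T@np.array(f['t'])
    T=np.array(f['tool_from_camera']);s=f['state'];Q=Ro.from_quat(s['ee_rot']).as_matrix()
    return Q@T[:3,:3],Q@T[:3,3]+np.array(s['tool_pos'])
def rays(f,uv):
    uv=np.atleast_2d(uv).astype(float);h=f['pixels'].shape[0]
    F=h/2/np.tan(np.radians(f['vertical_fov'])/2)
    return np.c_[(uv[:,0]-f['cx'])/F,(uv[:,1]-f['cy'])/F,np.ones(len(uv))]
def plane(f,uv,z):
    R,o=cam(f);d=rays(f,uv)@R.T
    return o+d*((z-o[2])/d[:,2])[:,None]
def deep(f,uv):
    R,o=cam(f);uv=np.atleast_2d(uv).astype(int)
    return o+(rays(f,uv)*f['range_z'][uv[:,1],uv[:,0]][:,None])@R.T
def proj(f,X):
    R,o=cam(f);p=(np.atleast_2d(X)-o)@R;h=f['pixels'].shape[0]
    F=h/2/np.tan(np.radians(f['vertical_fov'])/2)
    return p[:,:2]/p[:,2:]*F+[f['cx'],f['cy']]
E
python3 - <<'E'
from h import *
for n in('top','side'):
    f=grab(n);cv2.imwrite(f'pics/{n}0.png',f['pixels']);print(n,cam(f)[1],f['vertical_fov'],f['cx'],f['cy'],cam(f)[0][:,2])
s=robot.read_state();print(s)
E
```

```text
pics
top [0.29305344 0.05758021 1.52224706] 44.956441319662254 312.4958684040434 198.61273967091913 [ 0.20827521  0.00906699 -0.97802823]
side [0.22754248 0.77886049 0.78922231] 48.83025250458689 319.68138206349613 196.15495659826897 [ 0.31711422 -0.65607311 -0.6848406 ]
{'clock': 0.1, 'joint_positions': array([-1.26809399e+00,  8.79001512e-02,  1.37212910e+00,  8.72889128e-06,
        1.68361669e+00, -1.03109880e-01]), 'joint_vel': array([-0.00199281, -0.00041631, -0.00437197, -0.00267406,  0.00087386,
        0.00130616]), 'joint_torque': array([ 1.75942041e-03, -3.53015113e+01, -3.14218032e+01, -2.71718136e-04,
        7.93543324e-03,  7.32624073e-06]), 'tool_pos': array([ 0.21699165, -0.50494134,  0.25523254]), 'ee_rot': array([-0.59003876,  0.38954369, -0.38842375,  0.59096275]), 'ft_force': array([ 0.36082844, -0.73255802,  0.74959973]), 'moment': array([-0.02746704, -0.03678176,  0.09822897]), 'grip_width': 0.08534051268264348}
```

View pics/top0.png

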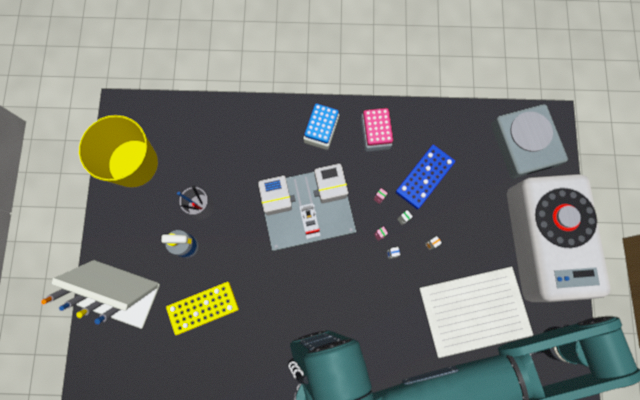

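View pics/side0.png

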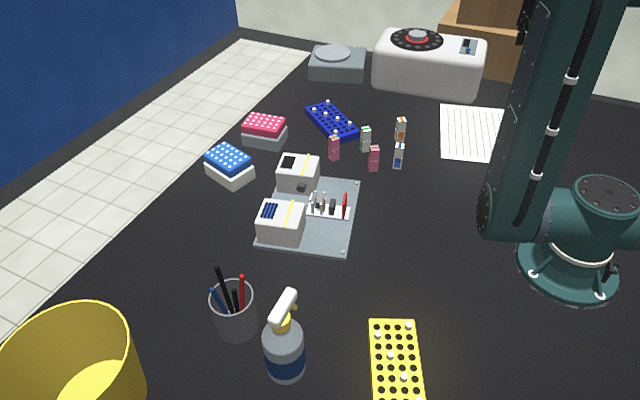

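The top view shows the photometer at about (308,208), the green cell at (405,216), pink look-alikes at (381,195) and (381,233), blue at (393,252) and amber at (433,242). Next I measure.

```bash
python3 - <<'E'
from h import *
f=load('top');im=f['pixels']
c=cv2.resize(im[160:265,250:450],None,fx=4,fy=4,interpolation=cv2.INTER_CUBIC);cv2.imwrite('pics/c1.png',c)
hsv=cv2.cvtColor(im,cv2.COLOR_BGR2HSV)
def m(lo,hi,x0,y0,x1,y1):
    k=cv2.inRange(hsv,lo,hi)[y0:y1,x0:x1];v,u=np.nonzero(k);return np.c_[u+x0,v+y0]
y=m((22,80,150),(35,255,255),255,165,350,225)
P=plane(f,y,.086); A=P[y[:,0]<303];B=P[y[:,0]>303]
print('yellow',len(A),len(B),A.mean(0),B.mean(0))
d=A.mean(0)-B.mean(0);print('angle of y axis',np.degrees(np.arctan2(d[1],d[0])),np.linalg.norm(d),(A.mean(0)+B.mean(0))/2)
r=np.vstack([m((0,120,100),(8,255,255),300,220,325,245),m((172,120,100),(180,255,255),300,220,325,245)])
print('red',len(r),plane(f,r,.0695).mean(0),r.mean(0))
g=m((40,60,60),(85,255,255),395,205,415,228);print('green',len(g),plane(f,g,.074).mean(0),g.mean(0))
print(deep(f,[[405,216],[275,190],[330,175]]))
s=robot.read_state();print(Ro.from_quat(s['ee_rot']).as_matrix().round(3), load('top')['range_z'].max())
E
```

```text
yellow 53 59 [0.59332592 0.18340604 0.086     ] [0.63239208 0.01513001 0.086     ]
angle of y axis 103.06998998487894 0.1727512276886719 [0.612859   0.09926803 0.086     ]
red 30 [0.50119627 0.06893588 0.0695    ] [312.2 231.3]
green 20 [ 0.55883935 -0.21537142  0.074     ] [406.25 215.  ]
[[ 0.55510581 -0.21100649  0.07691971]
 [ 0.62146455  0.18564371  0.09023797]
 [ 0.67500832  0.01933788  0.08427357]]
[[ 0.395 -0.001  0.919]
 [-0.919  0.002  0.395]
 [-0.002 -1.     0.   ]] 2.5743175
```

View pics/c1.png

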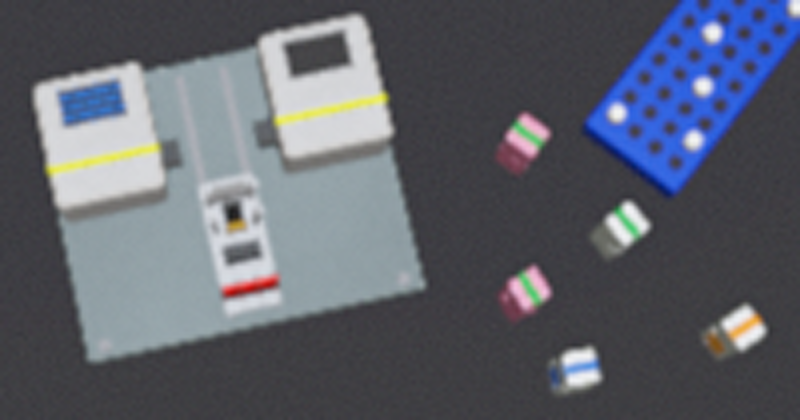

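Call:
apply_moves(
  rows=[
    [-0.2, -0.132, 0, 0.427, 0, -0.26, 0],
    [-0.2, -0.132, 0, 0.427, 0, -0.26, 0],
    [-0.2, -0.132, 0, 0.427, 0, -0.26, 0],
    [-0.2, -0.132, 0, 0.427, 0, -0.26, 0],
    [-0.2, -0.132, 0, 0.427, 0, -0.26, 0],
    [-0.2, -0.132, 0, 0.427, 0, -0.26, 0],
    [-0.2, -0.132, 0, 0.427, 0, -0.26, 0],
    [-0.2, -0.132, 0, 0.427, 0, -0.26, 0],
    [-0.2, -0.132, 0, 0.427, 0, -0.26, 0],
    [-0.2, -0.132, 0, 0.427, 0, -0.26, 0],
    [-0.2, -0.132, 0, 0.427, 0, -0.26, 0],
    [-0.2, -0.132, 0, 0.427, 0, -0.26, 0],
  ],
)

```text
clock: 1.1
tool_pos: [0.5607, -0.2108, 0.2548]
ee_rot: [-0.636, 0.307, -0.306, 0.638]
ft_force: [-0.9, -0.4, 0.6]
grip_width: 0.0514
```

```bash
python3 - <<'E'
from h import *
f=grab('wrist');im=f['pixels'];cv2.imwrite('pics/w1.png',im)
s=f['state'];print(s['clock'],s['tool_pos'],s['grip_width'],Ro.from_quat(s['ee_rot']).as_matrix().round(3));print(np.array(f['tool_from_camera']).round(3),f['vertical_fov'])
print(proj(f,[.558,-.214,.074]))
E
```

```text
1.1 [ 0.56066794 -0.21078719  0.25480744] 0.051395227118455 [[ 0.623  0.     0.782]
 [-0.782  0.003  0.623]
 [-0.002 -1.     0.002]]
[[ 1.    -0.     0.001 -0.001]
 [-0.001 -0.311  0.95  -0.118]
 [ 0.    -0.95  -0.311  0.08 ]
 [ 0.     0.     0.     1.   ]] 58.10092868547989
[[323.12381473 192.80320824]]
```

View pics/w1.png

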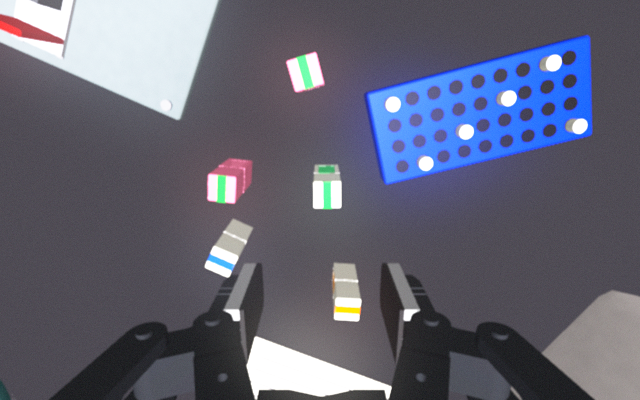

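The green cell's cap is at about (327,194), nearly square to the jaws; its neighbours are well clear of the fingers. Next I measure its cap top.

```bash
python3 - <<'E'
from h import *
f=load('wrist');hsv=cv2.cvtColor(f['pixels'],cv2.COLOR_BGR2HSV)
k=cv2.inRange(hsv,(45,90,60),(85,255,255));k[:, :305]=0;k[:,350:]=0;k[:178]=0;k[215:]=0
v,u=np.nonzero(k);print(u.min(),u.max(),v.min(),v.max())
P=plane(f,np.c_[u,v],.074);c=P.mean(0);e=np.linalg.svd(P[:,:2]-c[:2])[2][0]
print(len(u),c,np.degrees(np.arctan2(e[1],e[0])),np.ptp((P[:,:2]-c[:2])@e))
print(deep(f,[[327,190],[320,195],[334,195]]))
w=cv2.inRange(hsv,(0,0,150),(180,70,255))|k;w[:, :305]=0;w[:,350:]=0;w[:178]=0;w[215:]=0
v,u=np.nonzero(w);print('cap',cv2.minAreaRect(plane(f,np.c_[u,v],.074)[:,:2].astype(np.float32)))
Q=Ro.from_quat(f['state']['ee_rot']).as_matrix()
print('shift tool',Q.T@(c-f['state']['tool_pos']), 'jaw ang',np.degrees(np.arctan2(Q[1,0],Q[0,0])))
E
```

```text
323 331 182 209
199 [ 0.55801098 -0.21825497  0.074     ] -141.38788957826563 0.024267449831022483
[[ 0.56229517 -0.21480618  0.07529622]
 [ 0.55477251 -0.21312823  0.07396183]
 [ 0.56243658 -0.22244484  0.07459005]]
cap ((0.5592735409736633, -0.21680136024951935), (0.0279853492975235, 0.02484813891351223), 39.524009704589844)
shift tool [ 0.00462672  0.18078191 -0.00711718] jaw ang -51.44581523373394
```

Call:
apply_moves(
  rows=[
    [-0.2, 0.0046, 0.04, -0.007, 0, 0, 0],
    [-0.2, 0.0046, 0.08, -0.007, 0, 0, 0],
    [-0.2, 0.0046, 0.12, -0.007, 0, 0, 0],
    [-0.2, 0.0046, 0.145, -0.007, 0, 0, 0],
    [-0.2, 0.0046, 0.165, -0.007, 0, 0, 0],
    [-0.2, 0.0046, 0.18, -0.007, 0, 0, 0],
    [-0.2, 0.0046, 0.188, -0.007, 0, 0, 0],
    [-0.2, 0.0046, 0.189, -0.007, 0, 0, 0],
    [-0.2, 0.0046, 0.189, -0.007, 0, 0, 0],
  ],
)

```text
clock: 1.9
tool_pos: [0.5541, -0.2241, 0.0673]
ee_rot: [0.636, -0.31, 0.309, -0.636]
ft_force: [-0.4, -0.1, 0.4]
grip_width: 0.0512
```

Call:
apply_moves(
  rows=[
    [0.1, 0, 0, 0, 0, 0, 0],
    [0.2, 0, 0, 0, 0, 0, 0],
    [0.3, 0, 0, 0, 0, 0, 0],
    [0.4, 0, 0, 0, 0, 0, 0],
    [0.5, 0, 0, 0, 0, 0, 0],
    [1, 0, 0, 0, 0, 0, 0],
    [1, 0, 0, 0, 0, 0, 0],
    [1, 0, 0, 0, 0, 0, 0],
    [1, 0, 0, 0, 0, 0, 0],
    [1, 0, 0, 0, 0, 0, 0],
  ],
)

```text
clock: 2.73
tool_pos: [0.5553, -0.2239, 0.0685]
ee_rot: [0.636, -0.308, 0.31, -0.636]
ft_force: [-0.9, 0.0, 5.8]
grip_width: 0.023
```

Call:
apply_moves(
  rows=[
    [0.3, 0, 0, 0, 0, 0, 0],
    [0.1, 0, 0, 0, 0, 0, 0],
    [0.1, 0, 0, 0, 0, 0, 0],
    [0.1, 0, 0, 0.003, 0, 0, 0],
    [0.1, 0, 0, 0.006, 0, 0, 0],
    [0.1, 0, 0, 0.006, 0, 0, 0],
    [0.1, 0, 0, 0.006, 0, 0, 0],
  ],
)

```text
clock: 3.32
tool_pos: [0.5595, -0.2195, 0.0671]
ee_rot: [0.636, -0.309, 0.309, -0.636]
ft_force: [0.4, -1.1, -0.0]
grip_width: 0.0384
```

```bash
python3 - <<'E'
from h import *
f=grab('wrist');im=f['pixels'];cv2.imwrite('pics/w2.png',im[100:400])
s=f['state'];print(s['tool_pos'],s['grip_width'],s['ft_force'])
hsv=cv2.cvtColor(im,cv2.COLOR_BGR2HSV)
k=cv2.inRange(hsv,(45,90,60),(85,255,255));k[:, :280]=0;k[:,370:]=0;k[:220]=0
v,u=np.nonzero(k);print(u.min(),u.max(),v.min(),v.max())
P=plane(f,np.c_[u,v],.074);Q=Ro.from_quat(s['ee_rot']).as_matrix()
T=(P-s['tool_pos'])@Q;print(T.mean(0),T.min(0),T.max(0),len(u))
E
```

```text
[ 0.55951689 -0.21949126  0.06709588] 0.03842579636399273 [ 0.41927468 -1.12556939 -0.04861679]
307 340 225 351
[ 0.0004091  -0.00690651  0.01371869] [-0.00527383 -0.00691167 -0.01242998] [ 0.00586499 -0.00690114  0.03783279] 2027
```

View pics/w2.png

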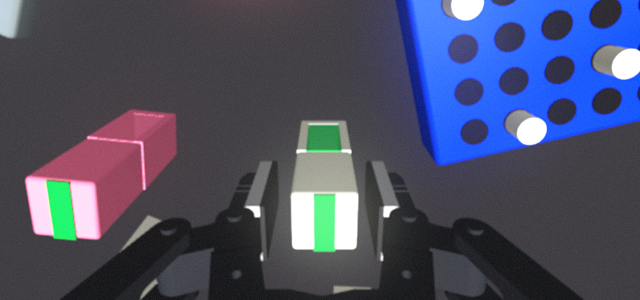

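The picture shows the cell centred between the pads: cap top at crop rows 193–251, stripe around column 324. I close and lift.

Call:
apply_moves(
  rows=[
    [0.3, 0, 0, 0, 0, 0, 0],
    [0.5, 0, 0, 0, 0, 0, 0],
    [1, 0, 0, 0, 0, 0, 0],
    [1, 0, 0, 0, 0, 0, 0],
    [1, 0, 0, 0, 0, 0, 0],
    [1, 0, 0, 0, 0, 0, 0],
    [1, 0, -0.01, 0, 0, 0, 0],
    [1, 0, -0.04, 0, 0, 0, 0],
    [1, 0, -0.08, 0, 0, 0, 0],
    [1, 0, -0.12, 0, 0, 0, 0],
    [1, 0, -0.12, 0, 0, 0, 0],
    [1, 0, -0.12, 0, 0, 0, 0],
  ],
)

```text
clock: 4.37
tool_pos: [0.5611, -0.2206, 0.1925]
ee_rot: [0.636, -0.306, 0.312, -0.636]
ft_force: [-0.1, 0.2, -0.8]
grip_width: 0.023
```

```bash
python3 - <<'E'
from h import *
s=robot.read_state();p=s['tool_pos'];Q=Ro.from_quat(s['ee_rot']).as_matrix()
print(s['clock'],p,s['ft_force'],s['grip_width'],s['joint_positions'],np.degrees(np.arctan2(Q[1,0],Q[0,0])))
# well approx
ax=np.radians(13.07);X=np.array([np.cos(ax),np.sin(ax),0]);o=np.array([.6129,.0993,.0])
w=o-.06*X;print('well',w)
d=w-.0*X-p;print('tool shift',Q.T@d)
E
```

```text
4.3667 [ 0.56112766 -0.22062877  0.19247978] [-0.1214228   0.24389189 -0.82180355] 0.02300069299335443 [-4.68582366e-01  2.18517052e-01  1.34819038e+00 -9.84753192e-05
  1.56574101e+00  4.36418683e-01] -51.8536387955376
well [0.55445433 0.08573152 0.        ]
tool shift [-0.24664913  0.1911255   0.18326177]
```

Call:
apply_moves(
  rows=[
    [1, -0.015, 0, 0.013, 0, -0.11, 0],
    [1, -0.034, 0, 0.028, 0, -0.22, 0],
    [1, -0.053, 0, 0.044, 0, -0.33, 0],
    [1, -0.074, 0, 0.062, 0, -0.44, 0],
    [1, -0.095, 0, 0.08, 0, -0.55, 0],
    [1, -0.116, 0, 0.097, 0, -0.66, 0],
    [1, -0.137, 0, 0.115, 0, -0.77, 0],
    [1, -0.158, 0, 0.132, 0, -0.88, 0],
    [1, -0.175, 0, 0.145, 0, -0.99, 0],
    [1, -0.185, 0, 0.154, 0, -1.09, 0],
    [1, -0.191, 0, 0.1585, 0, -1.133, 0],
    [1, -0.191, 0, 0.1585, 0, -1.133, 0],
  ],
)

```text
clock: 5.37
tool_pos: [0.5649, 0.0302, 0.1854]
ee_rot: [-0.702, -0.08, 0.083, 0.703]
ft_force: [0.2, 0.6, -0.5]
grip_width: 0.0233
```

Call:
apply_moves(
  rows=[
    [1, 0, 0, 0, 0, 0, 0],
    [1, 0, 0, 0, 0, 0, 0],
    [1, 0, 0, 0, 0, 0, 0],
  ],
)

```text
clock: 5.62
tool_pos: [0.5658, 0.0276, 0.1867]
ee_rot: [0.703, 0.079, -0.08, -0.703]
ft_force: [-0.1, -0.4, -0.8]
grip_width: 0.0232
```

```bash
python3 - <<'E'
from h import *
f=grab('wrist');im=f['pixels'];cv2.imwrite('pics/w3.png',im)
s=f['state'];Q=Ro.from_quat(s['ee_rot']).as_matrix();print(s['clock'],s['tool_pos'],s['ft_force'],np.degrees(np.arctan2(Q[1,0],Q[0,0])))
E
```

```text
5.6167 [0.5657943  0.02756452 0.18669956] [-0.10116649 -0.42951904 -0.76746584] 12.96345729265896
```

View pics/w3.png

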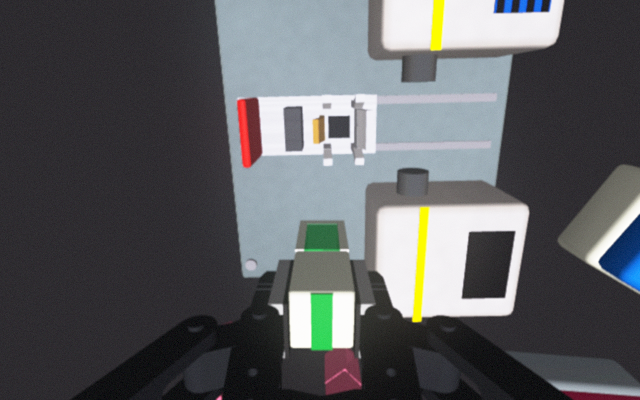

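The well is at about (340,127), with the brass jaw face at (319,130), the red plate at (250,130), and the held cell at (322,300). I zoom in to measure the edges.

```bash
python3 - <<'E'
from h import *
f=load('wrist');im=f['pixels']
c=cv2.resize(im[80:180,230:390],None,fx=5,fy=5,interpolation=cv2.INTER_CUBIC);cv2.imwrite('pics/w3c.png',c)
s=f['state'];Q=Ro.from_quat(s['ee_rot']).as_matrix();p=s['tool_pos']
hsv=cv2.cvtColor(im,cv2.COLOR_BGR2HSV)
k=cv2.inRange(hsv,(45,90,60),(85,255,255));k[:292]=0;k[:, :290]=0;k[:,350:]=0
v,u=np.nonzero(k)
# cap top in tool coords: TCP-> top  : underside was z=0 with TCP .0671 => top .0069 above TCP
T=(plane(f,np.c_[u,v],p[2]+.0069)-p)@Q;print('stripe tool',T.mean(0),T.min(0),T.max(0))
e=np.linalg.svd(T[:,[0,2]]-T[:,[0,2]].mean(0))[2][0];print('stripe tilt deg',np.degrees(np.arctan2(e[0],e[1])))
# yellow lines
y=cv2.inRange(hsv,(22,80,150),(35,255,255));v,u=np.nonzero(y)
for nm,m in(('lamp',(v<60)&(u>400)&(u<460)),('det',(v>200)&(u>400)&(u<440))):
    P=plane(f,np.c_[u,v][m],.086);c=P.mean(0);e=np.linalg.svd(P[:,:2]-c[:2])[2][0];print(nm,m.sum(),c,np.degrees(np.arctan2(*e[::-1]))%180,np.ptp((P[:,:2]-c[:2])@e))
for a,z in(((339,127),.062),((339,127),.03)): print(plane(f,a,z))
E
```

```text
stripe tool [ 0.00035081 -0.00690044  0.0002187 ] [-0.00378683 -0.00690601 -0.01198349] [ 0.00440063 -0.0068945   0.01186727]
stripe tilt deg 179.95275040896783
lamp 581 [0.60219502 0.15258237 0.086     ] 104.4674559965513 0.024878544850482718
det 1067 [0.63793723 0.01187709 0.086     ] 104.28203101355174 0.08620537698954894
[[0.5646565  0.08538003 0.062     ]]
[[0.56680369 0.08265244 0.03      ]]
```

View pics/w3c.png

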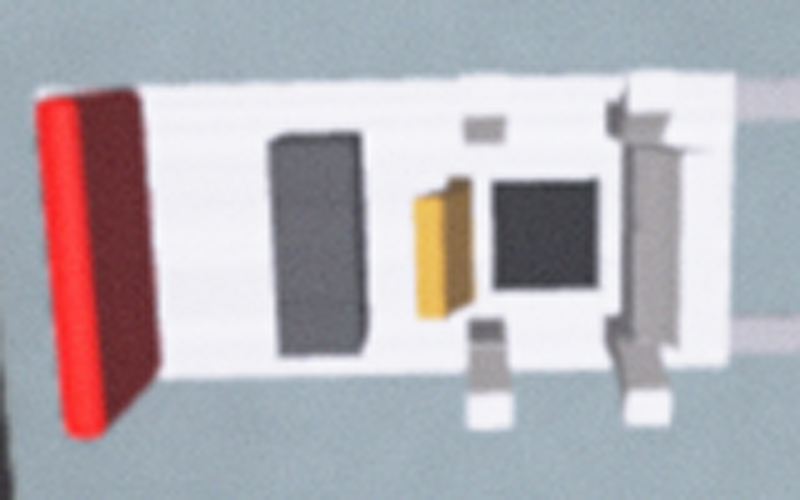

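```bash
python3 - <<'E'
from h import *
f=load('wrist');a=np.radians(14.28);X=np.array([np.cos(a),np.sin(a)]);Y=np.array([-X[1],X[0]]);o=np.array([.6161,.0977])
def pf(uv,z,n):
    P=plane(f,np.array(uv)/5+[230,80],z)[:,:2]-o;print(n,z,(np.c_[P@X,P@Y]*1e3).round(1).tolist())
pf([[58,97],[85,437],[38,100],[65,435],[78,97],[106,435]],.0695,'plate top')
pf([[468,395],[512,392],[470,428],[514,426]],.062,'pillarA top corners')
pf([[622,390],[668,388],[628,425],[672,422]],.062,'pillarB top')
pf([[630,75],[735,72],[732,365]],.062,'carriage +x end?');pf([[735,72],[732,365],[140,85],[160,378]],.0205,'deck')
pf([[683,150],[680,345]],.062,'wall flare top');pf([[625,150],[622,330]],.02,'wall foot')
pf([[415,197],[418,315],[447,193],[447,315]],.062,'jaw')
pf([[492,180],[598,180],[493,287],[598,287]],.035,'seat')
g=load('wrist');print(deep(f,(np.array([[545,235],[650,250],[200,250],[430,260],[490,410],[648,408],[710,110]])/5+[230,80]).round())[:,2])
t=load('top');P=plane(t,[[0,0]],.0)
E
```

```text
plate top 0.0695 [[-114.0, 19.8], [-114.4, -23.4], [-116.6, 19.5], [-117.0, -23.1], [-111.5, 19.8], [-111.6, -23.2]]
pillarA top corners 0.062 [[-63.5, -20.3], [-57.5, -20.0], [-63.3, -24.9], [-57.3, -24.7]]
pillarB top 0.062 [[-42.6, -20.1], [-36.4, -20.0], [-41.8, -24.9], [-35.8, -24.7]]
carriage +x end? 0.062 [[-41.8, 20.7], [-28.3, 20.7], [-27.8, -17.0]]
deck 0.0205 [[-22.3, 20.0], [-21.7, -24.2], [-112.0, 20.2], [-112.3, -24.2]]
wall flare top 0.062 [[-34.8, 11.2], [-34.8, -14.2]]
wall foot 0.02 [[-38.7, 9.0], [-39.0, -18.4]]
jaw 0.062 [[-69.9, 6.0], [-70.0, -9.4], [-65.7, 6.4], [-66.1, -9.5]]
seat 0.035 [[-59.4, 6.1], [-43.9, 5.7], [-59.5, -9.3], [-43.9, -9.7]]
[0.03447974 0.05251307 0.02082724 0.06224658 0.06087665 0.06069858
 0.01988275]
```

```bash
python3 - <<'E'
from h import *
f=load('wrist');a=np.radians(14.28);X=np.array([np.cos(a),np.sin(a)]);Y=np.array([-X[1],X[0]]);o=np.array([.6161,.0977])
def pf(uv,z):
    P=plane(f,np.array(uv)/5+[230,80],z)[:,:2]-o;return np.c_[P@X,P@Y]*1e3
a1=pf([[485,118],[490,394]],.062);a2=pf([[485,143],[487,342]],.048);print(a1,a2,a1.mean(0),a2.mean(0))
s=robot.read_state();p=s['tool_pos'];Q=Ro.from_quat(s['ee_rot']).as_matrix()
for q in((-51.7,-1.8),):
    w=o+q[0]/1e3*X+q[1]/1e3*Y; w=np.r_[w,p[2]]
    R2=Q@Ro.from_rotvec([0,-np.radians(1.32),0]).as_matrix()
    tgt=w-R2@[.00035,0,.0002];tgt[2]=p[2];print(w,tgt,Q.T@(tgt-p), p, s['clock'],np.degrees(Ro.from_matrix(Q.T@np.array([[X[0],0,Y[0]],[X[1],0,Y[1]],[0,-1,0]])).as_rotvec()))
E
```

```text
[[-60.54841325  15.79304592]
 [-60.51968452 -20.25546137]] [[-60.43404061  11.96585436]
 [-60.64274262 -15.38781724]] [-60.53404889  -2.23120772] [-60.53839162  -1.71098144]
[0.56644142 0.08320326 0.18693536] [0.5661516  0.08292308 0.18693536] [ 1.26696887e-02 -1.57441380e-05  5.39079299e-02] [0.5659002  0.02754688 0.18693536] 5.6667 [ 0.00599391 -1.31421918 -0.04364124]
```

Call:
apply_moves(
  rows=[
    [1, 0.003, 0, 0.014, 0, -0.006, 0],
    [1, 0.007, 0, 0.028, 0, -0.012, 0],
    [1, 0.011, 0, 0.042, 0, -0.018, 0],
    [1, 0.0127, 0, 0.052, 0, -0.023, 0],
    [1, 0.0127, 0.01, 0.0539, 0, -0.023, 0],
    [1, 0.0127, 0.025, 0.0539, 0, -0.023, 0],
    [1, 0.0127, 0.037, 0.0539, 0, -0.023, 0],
    [1, 0.0127, 0.043, 0.0539, 0, -0.023, 0],
    [1, 0.0127, 0.045, 0.0539, 0, -0.023, 0],
    [1, 0.0127, 0.045, 0.0539, 0, -0.023, 0],
    [1, 0.0127, 0.045, 0.0539, 0, -0.023, 0],
    [1, 0.0127, 0.045, 0.0539, 0, -0.023, 0],
  ],
)

```text
clock: 6.67
tool_pos: [0.5668, 0.0835, 0.1432]
ee_rot: [0.702, 0.089, -0.088, -0.701]
ft_force: [0.5, 0.2, -0.6]
grip_width: 0.0234
```

```bash
python3 - <<'E'
from h import *
f=grab('wrist');im=f['pixels']
s=f['state'];p=s['tool_pos'];Q=Ro.from_quat(s['ee_rot']).as_matrix();print(s['clock'],p,s['ft_force'],np.degrees(np.arctan2(Q[1,0],Q[0,0])),'err tool',Q.T@(np.array([.56615,.08292,p[2]])-p))
print('tilt',Q[:,1])
S=grab('side')
w=proj(S,[.5665,.0832,.062])[0];print(w);x,y=w.astype(int)
A=cv2.resize(S['pixels'][y-50:y+35,x-60:x+60],None,fx=4,fy=4,interpolation=cv2.INTER_CUBIC)
B=cv2.resize(im[150:400,170:470],(408,340));cv2.imwrite('pics/m4.png',np.hstack([A[:,:390],B]))
E
```

```text
6.6667 [0.56681561 0.08353316 0.14324993] [ 0.45920326  0.18921685 -0.55227008] 14.362245723502685 err tool [-7.96901082e-04 -1.16203781e-06 -4.28890766e-04]
tilt [ 1.78882544e-03 -4.66790369e-05 -9.99998399e-01]
[318.66945577 196.15701477]
```

View pics/m4.png

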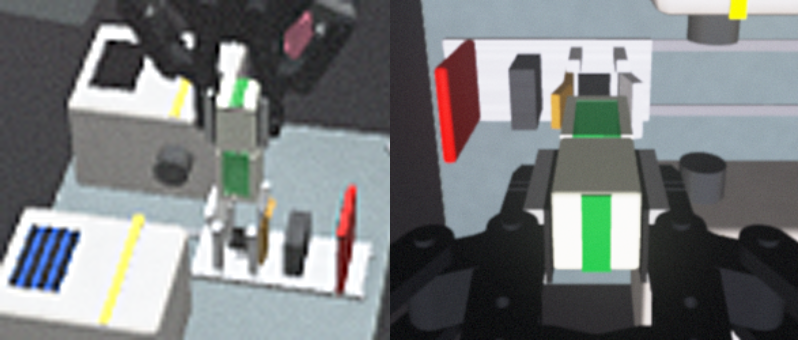

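The cell hangs over the well, square to it, with the underside about 14 mm above the rim. I descend in steps and watch the force.

Call:
apply_moves(
  rows=[
    [1, -0.0007, 0.004, -0.0003, 0, 0, 0],
    [1, -0.0007, 0.008, -0.0003, 0, 0, 0],
    [1, -0.0007, 0.012, -0.0003, 0, 0, 0],
    [1, -0.0007, 0.015, -0.0003, 0, 0, 0],
    [1, -0.0007, 0.018, -0.0003, 0, 0, 0],
    [1, -0.0007, 0.021, -0.0003, 0, 0, 0],
    [1, -0.0007, 0.022, -0.0003, 0, 0, 0],
    [1, -0.0007, 0.022, -0.0003, 0, 0, 0],
  ],
)

```text
clock: 7.43
tool_pos: [0.5655, 0.0833, 0.1198]
ee_rot: [0.702, 0.088, -0.089, -0.702]
ft_force: [-0.4, 0.5, -0.2]
grip_width: 0.0231
```

Call:
apply_moves(
  rows=[
    [1, 0, 0.002, 0, 0, 0, 0],
    [1, 0, 0.004, 0, 0, 0, 0],
    [1, 0, 0.006, 0, 0, 0, 0],
    [1, 0, 0.006, 0, 0, 0, 0],
    [1, 0, 0.006, 0, 0, 0, 0],
  ],
)

```text
clock: 7.85
tool_pos: [0.5659, 0.0833, 0.1147]
ee_rot: [0.702, 0.089, -0.088, -0.701]
ft_force: [0.2, -0.3, 1.2]
grip_width: 0.0234
```

Call:
apply_moves(
  rows=[
    [1, 0, 0.0015, 0, 0, 0, 0],
    [1, 0, 0.003, 0, 0, 0, 0],
    [1, 0, 0.0045, 0, 0, 0, 0],
    [1, 0, 0.0045, 0, 0, 0, 0],
    [1, 0, 0.0045, 0, 0, 0, 0],
  ],
)

```text
clock: 8.27
tool_pos: [0.5657, 0.0833, 0.1094]
ee_rot: [0.702, 0.089, -0.088, -0.702]
ft_force: [0.8, 0.4, 0.1]
grip_width: 0.0231
```

Call:
apply_moves(
  rows=[
    [1, 0, 0.0007, 0, 0, 0, 0],
    [1, 0, 0.0014, 0, 0, 0, 0],
    [1, 0, 0.002, 0, 0, 0, 0],
    [1, 0, 0.002, 0, 0, 0, 0],
  ],
)

```text
clock: 8.6
tool_pos: [0.5657, 0.0833, 0.1075]
ee_rot: [-0.702, -0.089, 0.088, 0.702]
ft_force: [1.2, -0.4, -1.6]
grip_width: 0.0233
```

Call:
apply_moves(
  rows=[
    [1, 0, 0.0007, 0, 0, 0, 0],
    [1, 0, 0.0014, 0, 0, 0, 0],
    [1, 0, 0.002, 0, 0, 0, 0],
    [1, 0, 0.002, 0, 0, 0, 0],
  ],
)

```text
clock: 8.93
tool_pos: [0.5657, 0.0833, 0.1057]
ee_rot: [0.702, 0.089, -0.088, -0.702]
ft_force: [1.6, 0.7, -0.2]
grip_width: 0.0231
```

```bash
python3 - <<'E'
from h import *
F=[]
for i in range(4):
    f=grab('wrist');s=f['state'];F.append(s['ft_force'])
print(np.round(F,1),s['tool_pos']);im=f['pixels']
S=grab('side');x,y=proj(S,[.5665,.0832,.062])[0].astype(int)
A=cv2.resize(S['pixels'][y-50:y+35,x-60:x+60],None,fx=4,fy=4,interpolation=cv2.INTER_CUBIC)
B=cv2.resize(im[150:400,170:470],(408,340));cv2.imwrite('pics/m5.png',np.hstack([A[:,:390],B]))
E
```

```text
[[ 1.6  0.7 -0.2]
 [ 1.6 -0.3  0.1]
 [ 1.5  0.1 -0.4]
 [ 2.4  0.4 -0.4]] [0.56573838 0.0832876  0.10564674]
```

View pics/m5.png

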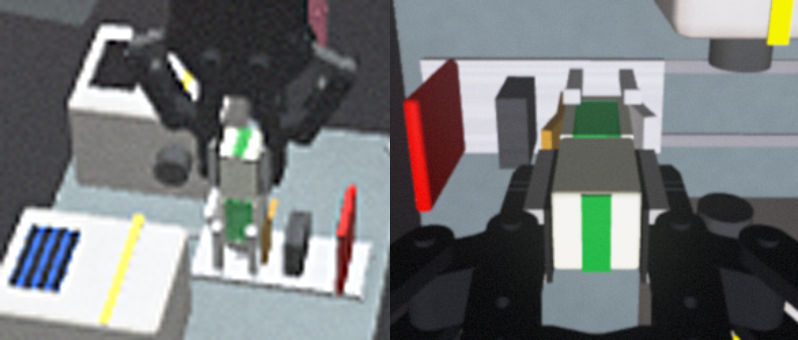

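The cell is in the well between the jaw and the wall, and the side force of about 2 N shows the jaw is engaged. I carry on down.

Call:
apply_moves(
  rows=[
    [1, 0, 0.0007, 0, 0, 0, 0],
    [1, 0, 0.0014, 0, 0, 0, 0],
    [1, 0, 0.002, 0, 0, 0, 0],
    [1, 0, 0.002, 0, 0, 0, 0],
  ],
)

```text
clock: 9.52
tool_pos: [0.5657, 0.0832, 0.1037]
ee_rot: [0.702, 0.089, -0.088, -0.702]
ft_force: [1.7, -0.3, -0.4]
grip_width: 0.0235
```

Call:
apply_moves(
  rows=[
    [1, 0, 0.0007, 0, 0, 0, 0],
    [1, 0, 0.0014, 0, 0, 0, 0],
    [1, 0, 0.0014, 0, 0, 0, 0],
  ],
)

```text
clock: 9.77
tool_pos: [0.5657, 0.0833, 0.1023]
ee_rot: [0.702, 0.089, -0.088, -0.702]
ft_force: [2.5, 1.0, -0.2]
grip_width: 0.0232
```

Call:
apply_moves(
  rows=[
    [1, 0, 0.0007, 0, 0, 0, 0],
    [1, 0, 0.0014, 0, 0, 0, 0],
    [1, 0, 0.0014, 0, 0, 0, 0],
  ],
)

```text
clock: 10.02
tool_pos: [0.5658, 0.0833, 0.1019]
ee_rot: [0.702, 0.089, -0.088, -0.701]
ft_force: [0.4, 0.9, 4.5]
grip_width: 0.0234
```

Call:
apply_moves(
  rows=[
    [1, 0, 0.0004, 0, 0, 0, 0],
    [1, 0, 0.0008, 0, 0, 0, 0],
    [1, 0, 0.0008, 0, 0, 0, 0],
  ],
)

```text
clock: 10.27
tool_pos: [0.5658, 0.0833, 0.1016]
ee_rot: [0.702, 0.089, -0.088, -0.701]
ft_force: [-1.5, -0.8, 7.4]
grip_width: 0.0231
```

Call:
apply_moves(
  rows=[
    [1, 0, 0.0004, 0, 0, 0, 0],
    [1, 0, 0.0008, 0, 0, 0, 0],
    [1, 0, 0.0008, 0, 0, 0, 0],
  ],
)

```text
clock: 10.52
tool_pos: [0.5658, 0.0833, 0.1014]
ee_rot: [0.702, 0.089, -0.088, -0.701]
ft_force: [-1.8, -0.1, 9.6]
grip_width: 0.023
```

Call:
apply_moves(
  rows=[
    [1, 0, 0.0005, 0, 0, 0, 0],
    [1, 0, 0.0009, 0, 0, 0, 0],
    [1, 0, 0.0009, 0, 0, 0, 0],
  ],
)

```text
clock: 10.77
tool_pos: [0.5659, 0.0833, 0.1012]
ee_rot: [0.702, 0.089, -0.088, -0.701]
ft_force: [-2.7, 0.3, 11.7]
grip_width: 0.0233
```

Call:
apply_moves(
  rows=[
    [0.2, 0, 0, 0, 0, 0, 0],
    [0.2, 0, 0, 0, 0, 0, 0],
    [0.1, 0, 0, 0, 0, 0, 0],
    [0.1, 0, 0, 0, 0, 0, 0],
    [0.0, 0, 0, 0, 0, 0, 0],
    [0.0, 0, 0, 0, 0, 0, 0],
  ],
)

```text
clock: 11.27
tool_pos: [0.5653, 0.0832, 0.0979]
ee_rot: [-0.702, -0.088, 0.089, 0.702]
ft_force: [-0.0, -0.6, -0.4]
grip_width: 0.0428
```

Call:
apply_moves(
  rows=[
    [0, 0, -0.01, 0, 0, 0, 0],
    [0, 0, -0.03, 0, 0, 0, 0],
    [0, 0, -0.06, 0, 0, 0, 0],
    [0, 0, -0.09, 0, 0, 0, 0],
    [0, 0, -0.09, 0, 0, 0, 0],
    [0, 0, -0.09, 0, 0, 0, 0],
    [0, 0, -0.09, 0, 0, 0, 0],
  ],
)

```text
clock: 11.85
tool_pos: [0.5656, 0.0832, 0.1889]
ee_rot: [0.702, 0.089, -0.088, -0.701]
ft_force: [0.1, -1.2, -0.9]
grip_width: 0.0431
```

```bash
python3 - <<'E'
from h import *
f=grab('wrist');im=f['pixels'];s=f['state'];p=s['tool_pos'];Q=Ro.from_quat(s['ee_rot']).as_matrix()
print(s['clock'],p,s['ft_force'],s['grip_width'],np.degrees(np.arctan2(Q[1,0],Q[0,0])))
hsv=cv2.cvtColor(im,cv2.COLOR_BGR2HSV)
k=cv2.inRange(hsv,(45,90,60),(85,255,255));n,l,st,c=cv2.connectedComponentsWithStats(k)
for i in range(1,n):
    if st[i,4]>40: print(st[i],c[i],plane(f,c[i],.109),deep(f,c[i]))
r=cv2.inRange(hsv,(0,120,150),(8,255,255))|cv2.inRange(hsv,(172,120,150),(180,255,255));v,u=np.nonzero(r)
print('red',len(u),u.min(),u.max(),v.min(),v.max())
cv2.imwrite('pics/w6.png',im)
E
```

```text
11.85 [0.56558841 0.08323986 0.18886176] [ 0.08490572 -1.1557208  -0.88895671] 0.04307120013243888 14.380319440793064
[311 184  22  12 231] [321.94805195 190.06493506] [[0.55993099 0.10841233 0.109     ]] [[0.56283681 0.09466083 0.05800057]]
[316 213  13  38 463] [322.37580994 231.45572354] [[0.56648319 0.08393303 0.109     ]] [[0.56601789 0.08484081 0.11074999]]
red 482 191 238 180 395
```

View pics/w6.png

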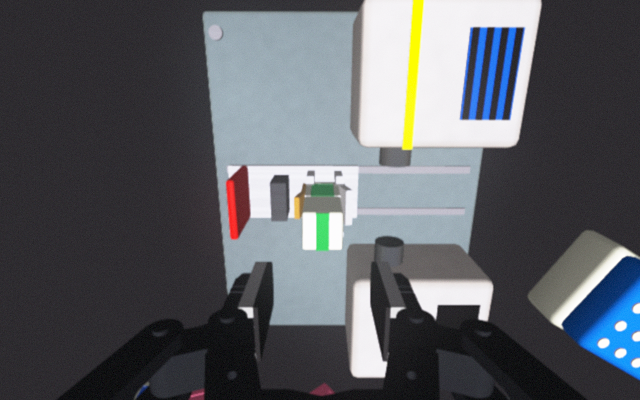

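The cell stands upright in the well at (322,231), its cap top at about 0.110 m as expected; the stripe lies along the light path. Next I go behind the red plate.

Call:
apply_moves(
  rows=[
    [1, -0.03, 0, 0, 0, 0, 0],
    [1, -0.06, 0, 0, 0, 0, 0],
    [1, -0.09, 0, 0, 0, 0, 0],
    [1, -0.105, 0, 0, 0, 0, 0],
    [1, -0.105, 0.02, 0, 0, 0, 0],
    [1, -0.105, 0.05, 0, 0, 0, 0],
    [1, -0.105, 0.08, 0, 0, 0, 0],
    [1, -0.105, 0.1, 0, 0, 0, 0],
    [1, -0.105, 0.109, 0, 0, 0, 0],
    [1, -0.105, 0.109, 0, 0, 0, 0],
    [1, -0.105, 0.109, 0, 0, 0, 0],
  ],
)

```text
clock: 12.82
tool_pos: [0.4636, 0.0572, 0.0791]
ee_rot: [-0.702, -0.088, 0.089, 0.702]
ft_force: [1.3, -0.4, 1.0]
grip_width: 0.0001
```

```bash
python3 - <<'E'
from h import *
f=grab('wrist');s=f['state'];print(s['tool_pos'],s['ft_force'],s['grip_width']);S=grab('side')
x,y=proj(S,[.53,.08,.06])[0].astype(int)
A=cv2.resize(S['pixels'][y-60:y+40,x-60:x+60],None,fx=3.4,fy=3.4,interpolation=cv2.INTER_CUBIC)
cv2.imwrite('pics/m7.png',np.hstack([A,cv2.resize(f['pixels'][100:,120:],(390,225)) if 0 else cv2.resize(f['pixels'],(392,340))]))
E
```

```text
[0.46362645 0.05717877 0.07908475] [ 1.28631008 -0.44036516  1.04537125] 7.763395927035577e-05
```

View pics/m7.png

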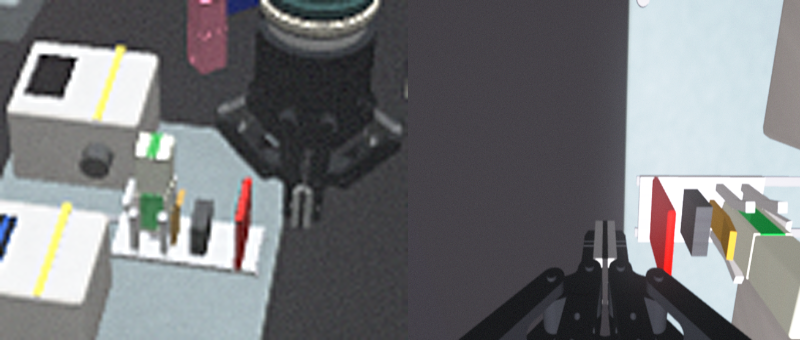

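The wide finger knuckles would come close to the cell with the jaws along x, so I turn the gripper a quarter turn first.

Call:
apply_moves(
  rows=[
    [1, 0, 0, 0, 0, -0.12, 0],
    [1, 0, 0, 0, 0, -0.24, 0],
    [1, 0, 0, 0, 0, -0.36, 0],
    [1, 0, 0, 0, 0, -0.48, 0],
    [1, 0, 0, 0, 0, -0.6, 0],
    [1, 0, 0, 0, 0, -0.72, 0],
    [1, 0, 0, 0, 0, -0.84, 0],
    [1, 0, 0, 0, 0, -0.96, 0],
    [1, 0, 0, 0, 0, -1.08, 0],
    [1, 0, 0, 0, 0, -1.2, 0],
    [1, 0, 0, 0, 0, -1.32, 0],
    [1, 0, 0, 0, 0, -1.44, 0],
  ],
)

```text
clock: 13.92
tool_pos: [0.4653, 0.0572, 0.0816]
ee_rot: [0.469, 0.531, -0.53, -0.466]
ft_force: [0.9, 0.1, -0.1]
grip_width: 0.0002
```

Call:
apply_moves(
  rows=[
    [1, 0, 0, 0, 0, -0.12, 0],
    [1, 0, 0, 0, 0, -0.131, 0],
    [1, 0, 0, 0, 0, -0.131, 0],
    [1, 0, 0, 0, 0, -0.131, 0],
  ],
)

```text
clock: 14.25
tool_pos: [0.4646, 0.0572, 0.0805]
ee_rot: [0.435, 0.559, -0.558, -0.434]
ft_force: [-0.2, -0.3, -0.1]
grip_width: -0.0004
```

```bash
python3 - <<'E'
from h import *
s=robot.read_state();Q=Ro.from_quat(s['ee_rot']).as_matrix();p=s['tool_pos'];print(s['clock'],p,s['ft_force'],np.degrees(np.arctan2(Q[1,0],Q[0,0])),Q.T@(np.array([.5028,.0671,.08])-p))
E
```

```text
14.25 [0.46457608 0.05717886 0.08048088] [-0.20617185 -0.31058735 -0.14778219] 104.25282294075635 [ 0.00020526  0.00055417 -0.03948897]
```

Call:
apply_moves(
  rows=[
    [1, 0, 0, -0.008, 0, 0, 0],
    [1, 0, 0, -0.016, 0, 0, 0],
    [1, 0, 0, -0.021, 0, 0, 0],
    [1, 0, 0, -0.024, 0, 0, 0],
    [1, 0, 0, -0.026, 0, 0, 0],
    [1, 0, 0, -0.028, 0, 0, 0],
    [1, 0, 0, -0.03, 0, 0, 0],
    [1, 0, 0, -0.032, 0, 0, 0],
    [1, 0, 0, -0.034, 0, 0, 0],
    [1, 0, 0, -0.036, 0, 0, 0],
    [1, 0, 0, -0.038, 0, 0, 0],
    [1, 0, 0, -0.04, 0, 0, 0],
  ],
)

```text
clock: 15.25
tool_pos: [0.5024, 0.0671, 0.0792]
ee_rot: [-0.433, -0.558, 0.559, 0.434]
ft_force: [-3.0, -1.6, 1.2]
grip_width: -0.0001
```

Call:
apply_moves(
  rows=[
    [1, 0, 0, -0.002, 0, 0, 0],
    [1, 0, 0, -0.004, 0, 0, 0],
    [1, 0, 0, -0.006, 0, 0, 0],
    [1, 0, 0, -0.008, 0, 0, 0],
    [1, 0, 0, -0.01, 0, 0, 0],
    [1, 0, 0, -0.012, 0, 0, 0],
    [1, 0, 0, -0.014, 0, 0, 0],
    [1, 0, 0, -0.016, 0, 0, 0],
    [1, 0, 0, -0.018, 0, 0, 0],
    [1, 0, 0, -0.02, 0, 0, 0],
    [1, 0, 0, -0.022, 0, 0, 0],
    [1, 0, 0, -0.024, 0, 0, 0],
  ],
)

```text
clock: 16.25
tool_pos: [0.526, 0.0731, 0.0793]
ee_rot: [-0.433, -0.559, 0.559, 0.433]
ft_force: [-2.1, -1.4, -1.5]
grip_width: -0.0002
```

```bash
python3 - <<'E'
from h import *
S=grab('side');s=S['state'];print(s['tool_pos'],s['ft_force'])
x,y=proj(S,[.56,.08,.06])[0].astype(int)
cv2.imwrite('pics/s8.png',cv2.resize(S['pixels'][y-60:y+45,x-80:x+60],None,fx=4,fy=4,interpolation=cv2.INTER_CUBIC))
E
```

```text
[0.52597892 0.07307857 0.07928317] [-2.08457975 -1.44747963 -1.49782045]
```

View pics/s8.png

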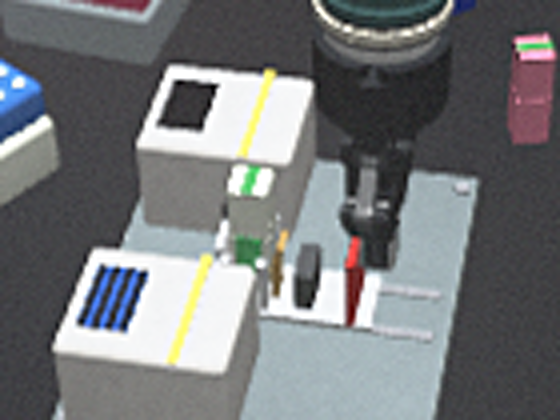

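The fingers push on the red plate with about 3 N; the carriage slides in and the cell is upright.

Call:
apply_moves(
  rows=[
    [1, 0, 0, -0.002, 0, 0, 0],
    [1, 0, 0, -0.004, 0, 0, 0],
    [1, 0, 0, -0.0055, 0, 0, 0],
    [1, 0, 0, -0.007, 0, 0, 0],
    [1, 0, 0, -0.0085, 0, 0, 0],
    [1, 0, 0, -0.01, 0, 0, 0],
    [1, 0, 0, -0.011, 0, 0, 0],
    [1, 0, 0, -0.012, 0, 0, 0],
  ],
)

```text
clock: 16.97
tool_pos: [0.5377, 0.0761, 0.0795]
ee_rot: [-0.433, -0.559, 0.559, 0.433]
ft_force: [-3.0, -1.4, -2.6]
grip_width: -0.0003
```

Call:
apply_moves(
  rows=[
    [1, 0, 0, -0.001, 0, 0, 0],
    [1, 0, 0, -0.002, 0, 0, 0],
    [1, 0, 0, -0.003, 0, 0, 0],
    [1, 0, 0, -0.004, 0, 0, 0],
  ],
)

```text
clock: 17.3
tool_pos: [0.5415, 0.0771, 0.0795]
ee_rot: [-0.433, -0.559, 0.559, 0.433]
ft_force: [-3.1, -1.5, -1.7]
grip_width: 0.0002
```

Call:
apply_moves(
  rows=[
    [1, 0, 0, -0.001, 0, 0, 0],
    [1, 0, 0, -0.002, 0, 0, 0],
    [1, 0, 0, -0.003, 0, 0, 0],
  ],
)

```text
clock: 17.55
tool_pos: [0.5416, 0.0771, 0.0795]
ee_rot: [-0.432, -0.557, 0.561, 0.435]
ft_force: [-13.1, -4.7, 4.9]
grip_width: -0.0006
```

The force rises to 13 N without movement: the stop. I back off and check.

Call:
apply_moves(
  rows=[
    [1, 0, 0, 0.005, 0, 0, 0],
    [1, 0, 0, 0.02, 0, 0, 0],
    [1, 0, 0, 0.045, 0, 0, 0],
    [1, 0, -0.03, 0.08, 0, 0, 0],
    [1, 0, -0.07, 0.1, 0, 0, 0],
    [1, 0, -0.11, 0.1, 0, 0, 0],
    [1, 0, -0.15, 0.1, 0, 0, 0],
    [1, 0, -0.15, 0.1, 0, 0, 0],
    [1, 0, -0.15, 0.1, 0, 0, 0],
  ],
)

```text
clock: 18.3
tool_pos: [0.4506, 0.0533, 0.2353]
ee_rot: [0.437, 0.562, -0.555, -0.429]
ft_force: [0.5, 0.4, -1.2]
grip_width: 0.0
```

```bash
python3 - <<'E'
from h import *
S=grab('side');s=S['state'];print(s['clock'],s['tool_pos'],s['ft_force']);T=grab('top')
x,y=proj(S,[.56,.08,.06])[0].astype(int)
A=cv2.resize(S['pixels'][y-65:y+45,x-80:x+60],(445,350),interpolation=cv2.INTER_CUBIC)
B=cv2.resize(T['pixels'][160:260,255:355],(350,350),interpolation=cv2.INTER_CUBIC)
cv2.imwrite('pics/m9.png',np.hstack([A,B]))
def stripe(f,z,near):
    hsv=cv2.cvtColor(f['pixels'],cv2.COLOR_BGR2HSV);k=cv2.inRange(hsv,(45,90,60),(85,255,255));n,l,st,c=cv2.connectedComponentsWithStats(k)
    q=proj(f,near)[0]
    for i in range(1,n):
        if np.hypot(*(c[i]-q))<30: print(st[i][4],c[i],plane(f,c[i],z),q)
stripe(S,.109,[.6161,.0965,.109]);stripe(T,.109,[.6161,.0965,.109])
E
```

```text
18.3 [0.45063378 0.05326682 0.23534501] [ 0.52734032  0.41941061 -1.1706054 ]
19 [296.47368421 179.84210526] [[0.61594605 0.0990795  0.109     ]] [296.91909264 179.16716929]
32 [296.25 197.25] [[0.58902348 0.1522523  0.109     ]] [296.91909264 179.16716929]
9 [303.88888889 191.44444444] [[0.61523218 0.0971368  0.109     ]] [304.1107223  191.16849109]
```

```bash
python3 -c "
from rig import robot
print(robot.sign_off())"
```

```text
the job is handed in; nothing more can be done
None
```

The green cell is upright in the carriage with its clear faces along the light path. The carriage is pushed in to its stop, and the job was handed in at about 18.4 s.

- **Press:** I pressed the cell down past the jaw until the force rose at about 10 N per mm, to roughly 12.6 N in total. It went home about 27 mm below the rim. After I let go, its cap top measured about 0.110 m, against the 0.108 to 0.109 m I expected.
- **Carriage:** I pushed the red plate with the closed fingers at about 3 N. At the stop the force rose to about 14 N with no further movement, and then I backed off. The plate travelled about 51 mm rather than 60, because the carriage measured about 9 mm in at the start.
- **Last check:** From the side and top cameras, the cap centre is at (0.616, 0.099) and (0.615, 0.097), and the beam at (0.616, 0.098). The arm stood clear with only noise on the force sensor.
- **Less tidy points:** The first grasp was about 6 mm off centre along the pads, so I let go and gripped again before lifting, and that first closing may have shifted the cell slightly. Jaw drag was hardly visible in the vertical force, though a side force of about 2 N showed the jaw was squeezing. The picture limit stopped me viewing the last image, so that check is by numbers only, and I did not re-measure the other cells and things on the bench.

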